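# Stack the vial bins on the shaker and clamp them

## Task

Load the shaker: lift the deep bin out of its steel cradle, stand it on the rubber mat and let go to change your grip, then seat it in the dock on the shaker with every lug down in its notch, and stack the shallow bin on top of it the same way, fully seated. Then take the crank by its loose black sleeve and turn it counter-clockwise (seen from above) up to its stop, so that the clamp hook slides in over the stack, and let go. Keep the bins upright, and leave everything else on the bench where it is.

Things in the scene. Friction and masses are not known exactly. Their poses are not given: they have to be found in the camera images.
- deep_bin: Deep white open-topped plastic bin, 68 mm (x) x 60 mm (y), 75 mm tall without its lugs, about 260 g, vials inside. Origin: centre of its underside, the plane its three 8 mm lugs hang from; it stands on the lugs, origin 8 mm up. x points to the one end wall that has a notch. It starts in the cradle, its x along the cradle's; its long sides (+-y) are shut in by the cradle walls.
- deep_bin_rim (a point): Centre of the deep bin's rim plane, 75 mm above its origin, same axes. The fully seated shallow bin has its origin here, axes parallel. Three notches in the rim, 10 mm deep, open at the top and cut through the wall: one in the middle of the +x end wall, 28 mm wide; one in each side wall, 24 mm long, centred at x = -14 mm. The -x end wall is plain.
- deep_bin_lug (a point): Foot of the deep bin's end lug (24 mm wide, 9 mm thick), 29 mm along +x from the bin's origin and 8 mm below it. The other two lugs hang under the side walls: 20 mm long, 7 mm thick, at x = -14, y = +-26 mm. In the notches they have 2 mm of play each way. Only one way round fits: notched end over notched end; else the bin rides 8 mm high.
- shallow_bin: Shallow white open-topped plastic bin, 50 mm tall without its lugs, about 180 g; footprint, walls, notches and lugs just as the deep bin's. Origin: centre of its underside, 8 mm above what it stands on; x points to the end wall with a notch, which starts within about 70 degrees of facing away from the robot. It starts free on the bench.
- cradle: Fixed steel cradle: base 84 x 84 x 4 mm and two upright walls along x, 72 mm long, 6 mm thick, inner faces at y = +-33 mm, tops at 84 mm. Origin: centre of its underside. The deep bin stands between the walls (rim at 87 mm): no room for fingers at the bin's long sides, but its ends (+-x) are open.
- mat: Thin black rubber mat fixed on the bench, 140 (x) x 120 (y) x 3 mm; origin at the centre of its underside. Free room to put the deep bin down and change the grip.
- shaker: Low white laboratory shaker, fixed, deck at 60 mm; housing from x -90 to 150, y -80 to 220 mm. Origin on the bench straight below the dock's centre; x points away from the robot at yaw 0. On the deck: the keyed dock at x = y = 0, an upright front plate before it, the clamp hook behind it, the crank at y = +155 mm.
- dock (a point): Centre of the top of the aluminium dock, 75 mm above the bench, axes as the shaker's: a low frame 68 x 60 mm with the same three notches as a bin's rim, the end notch at +x (away from the robot). The seated deep bin has its origin here, axes parallel. A 60 mm wide front plate (x -50 to -42 mm, 68 mm high above here) leaves 8 mm at the bin's -x end, too little for a finger; the +-y sides are free.
- hook_tip (a point): Middle of the lower tip edge of the clamp's steel hook, 129 mm above the dock's top, 4 mm above a seated stack's rim. Hook 34 mm wide, 9 mm thick; its post starts 25 mm behind the tip, at the dock's +x side. It slides to -x, 6 mm per radian of crank: tip at x = +65 mm from the dock's centre at crank 0, +27 mm when home (7 mm in over the stack).
- crank (a joint): Angle of the hand crank about its vertical axis, rad, growing counter-clockwise seen from above, from 0 to a stop at 6.283 (one full turn, clamp home). At 0 its arm points to the shaker's -x, towards the robot. It starts between 0 and 0.9, stays where it is left and takes about 3 N at the sleeve.
- crank_axis (a point): Point on the crank's vertical axis at the top of the crank arm, 85 mm above the bench; axes as the shaker's. The arm is 18 mm wide and 9 mm thick.
- sleeve_mid (a point): Middle of the crank's grip: an upright black sleeve, 24 mm in diameter, 58 mm tall, spinning freely on its pin, 45 mm from the crank's axis. This point is 116 mm above the bench, 29 mm below the sleeve's top.
- film_box: Cardboard carton 100 x 110 x 95 mm; a bystander.
- pen_cup: White plastic cup with pens, 80 mm across, 100 mm tall (pens to 165 mm); a bystander.
- tool_cup: White plastic cup with small instruments, 80 mm across, 100 mm tall (contents to 165 mm); a bystander.
- beaker: Small glass beaker, 52 mm across, 60 mm tall; a bystander.
- jar: Amber jar, 48 mm across, 65 mm tall; a bystander.
- timer: Flat white bench timer 70 x 60 x 20 mm; a bystander.
- sleeve: The black sleeve itself; origin at the centre of its lower end, its own turn about its pin means nothing.
Things that resemble listed ones, but are neither listed nor needed, are in the scene too. Leave any pink look-alike of the shallow_bin alone.

How it is judged:
By the outcome, as a careful person would: the job done as asked, in the order asked, and still so for the second after the job is handed in, with the robot touching nothing.
It also fails if it takes over 72 s, if anything falls off the work surface, if the arm or the gripper's body presses on something with over 40 N, if the wrist force passes 120 N, or if a joint passes its speed limit or range.

## Robot

A 6-joint arm with a two-finger parallel gripper is mounted at the origin on the work surface. World frame = base frame: x ahead of the robot, y to its left, z up, the work surface at z = 0. Lengths are in m, angles in degrees, forces in N, time in s.
With the tool pointing down it reaches from about 0.375 to 0.9 m from the base axis. Payload 3.1 kg.
Tool frame: the origin (TCP) lies at the very end of the fingers, on their centre line; the grasp point (between the pads) lies 19 mm behind it (bot.hold_point_z is the z of the grasp point in the tool frame, in m); z points along the fingers, y is the line along which they close (so a half turn about z gives the same grasp; the last joint's range is limited). The gripper opens to 87 mm and grips with 3 to 60 N. Pads are 19 mm wide; open, the fingers measure 117 mm over their backs; the gripper's body (75 mm by 190 mm) begins 51 mm behind the grasp point.
Start: joints at [66.091, 30.224, 82.088, -0, 67.689, -10.227], TCP at [0.148, 0.607, 0.223] pointing down, gripper open.
Joint ranges: [-176.69, 176.69], [-43.24, 126.21], [12.49, 139.97], [-82, 262], [0, 151.66], [-163.58, 163.58]. Speed limits (degrees/s): [159.86, 159.86, 180, 180, 180, 180].

## Interface

Orientations are given as a 3x3 rotation matrix whose columns are the frame's x, y, z axes.
In Python, from rig import bot, capture, camera_model gives the robot as it stands.
- The arm moves only by the tool apply_moves, never from a script. Its argument "plan" is text: rows parted by semicolons, each of 6 numbers parted by spaces: the shift along the tool's x, y, z in units of 0.05 m (1.0 is 0.05 m), then the turn, a rotation vector about the tool's x, y, z in units of 360 degrees (1.0 is 360 degrees). In form: dx dy dz ax ay az; .... A call has 1 to 10 rows; each row shifts and turns the commanded pose from where the row before left it, along the tool's axes as they then stand; what a row does not reach is not made up. A row lasts 1/12 s, in which the tool goes at most 41.7 mm and 7.16 degrees, less where a joint would pass 70% of its speed; a pose out of reach is approached as far as the arm can. A call with a number of a shift or a turn outside -1 to 1 is refused whole. A call with a gripper value outside its range is refused whole. "gripper" is the gripper command: -1 is shut, 1 is fully open, values between are in proportion, set as the call begins (left out, the last holds). The fingers move at their own pace and stop on an object; the grip force is fixed at half the most. Time passes only in rows, so rows that do not move let the fingers close. It gives the time, the measured TCP pose, the force, the opening and the grip force at its end, in the units of the state.
- bot.read_state(): the state, without advancing time (a new reading comes with each control period).
- capture(name): name is "scene" or "top"; returns the picture (384x512x3 uint8, red, green, blue); there is no depth.
- camera_model(name): a dict with "vertical_fov" (degrees; the focal length in pixels is half the picture's height over the tangent of half this angle, whatever the lens; pixels are square), "cx", "cy" (the principal point, pixels), "position" and "rotation" of the camera in the world. Camera axes: x right, y down, z forward; pixel columns grow to the right and rows downward; lengths in m; the calibration is good to about 2 mm. A picture is of the moment at which its call begins. camera_model takes no time and is no camera call.
- bot.hand_in(): hands the job in; it is judged then, once.
The state is a dict: "time_s": time; "joint_positions": joint angles; "qvel": joint speeds; "tau": joint torques, N m; "position": TCP position; "tcp_rot": TCP orientation; "force": force on the tool from outside, world axes, zero at the start; "moment": the same for the moment, N m; "opening": opening from 0.0 (shut) to 1.0 (fully open); "grasp_force": force on a finger pad.
Only numpy, scipy, OpenCV 4.12 (cv2) and the standard library are available. Lean on these libraries where they do the work, as an engineer would, in place of code of your own. Each camera call takes 0.05 s, during which the arm holds its last target. There are 200 camera calls.

## Working session

There is one attempt and no reset: what is moved stays moved. The work goes in short steps, Python scripts to look and compute and a tool call to move; the robot and the scene stay as the last step left them, time stands still between calls to the robot, and variables do not carry over. Pictures are saved under pics/ and viewed, at most 10 in all, crops included, and the job is handed in when it is done.

Besides the shell and the picture viewer there is one more tool, called after "Emit:" by a JSON object that holds its "name" and its "arguments". apply_moves: Moves the arm, as the interface text tells. Its arguments: {"type":"object","properties":{"plan":{"type":"string"},"gripper":{"type":"number"}},"required":["plan"]}

```bash
ls; mkdir -p pics; python3 - <<'E'
from rig import bot,capture,camera_model
import cv2
for n in("scene","top"):
    cv2.imwrite(f"pics/{n}0.png",cv2.resize(capture(n)[:,:,::-1],(800,600),interpolation=cv2.INTER_CUBIC)); print(n,camera_model(n))
print(bot.read_state(), bot.hold_point_z)
E
```

```text
pics
scene {'vertical_fov': 47.9037290937825, 'cx': 254.06239459804493, 'cy': 192.96529321697153, 'position': array([ 1.38237554, -0.66088842,  0.94572009]), 'rotation': array([[ 0.59420077,  0.51703418, -0.61611777],
       [ 0.80416279, -0.36690594,  0.46765611],
       [ 0.01573693, -0.7733406 , -0.63379544]])}
top {'vertical_fov': 52.555110927248194, 'cx': 252.43744008154763, 'cy': 188.5273905333554, 'position': array([ 0.51392666, -0.07501695,  1.10430886]), 'rotation': array([[ 7.25967868e-04, -9.95434451e-01,  9.54448888e-02],
       [-9.99909018e-01,  5.63009677e-04,  1.34773173e-02],
       [-1.34695223e-02, -9.54459891e-02, -9.95343476e-01]])}
{'time_s': 0.1, 'joint_positions': array([ 6.60902657e+01,  3.02725346e+01,  8.21491744e+01, -1.26728472e-03,
        6.76906520e+01, -1.02280086e+01]), 'qvel': array([-0.04077792, -0.01889017, -0.09510043,  0.01788693, -0.06829827,
        0.06233257]), 'tau': array([-1.00390691e-04, -4.40984988e+01, -1.77151144e+01,  6.34862948e-02,
        5.34083485e-02, -3.67207099e-05]), 'position': array([0.14754065, 0.60664962, 0.22168063]), 'tcp_rot': array([[-9.71626473e-01,  2.36519333e-01, -7.76108544e-04],
       [ 2.36520378e-01,  9.71624859e-01, -1.80107360e-03],
       [ 3.28097627e-04, -1.93353628e-03, -9.99998077e-01]]), 'force': array([-0.10007233, -0.29593925,  0.66124331]), 'moment': array([-0.03601082,  0.01214095,  0.02235141]), 'grasp_force': 0.0, 'opening': 0.996620785819909} -0.0187
```

View pics/scene0.png

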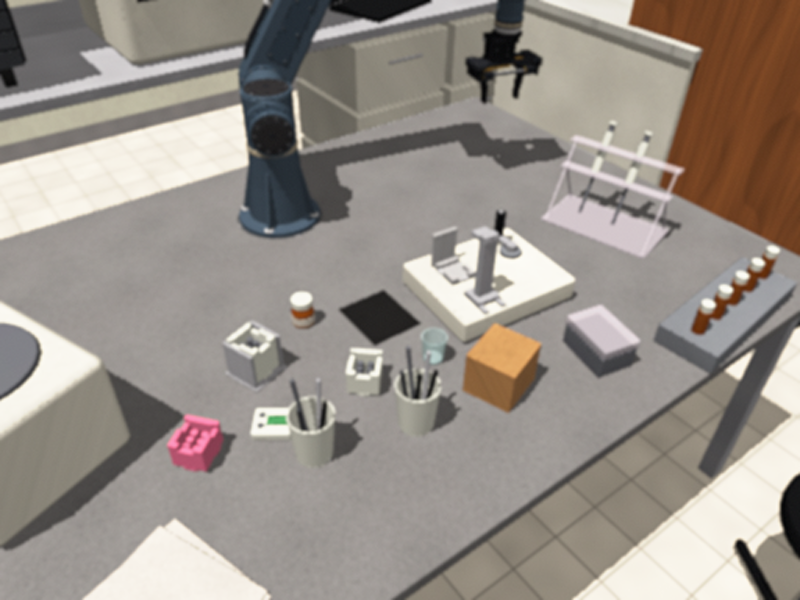

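View pics/top0.png

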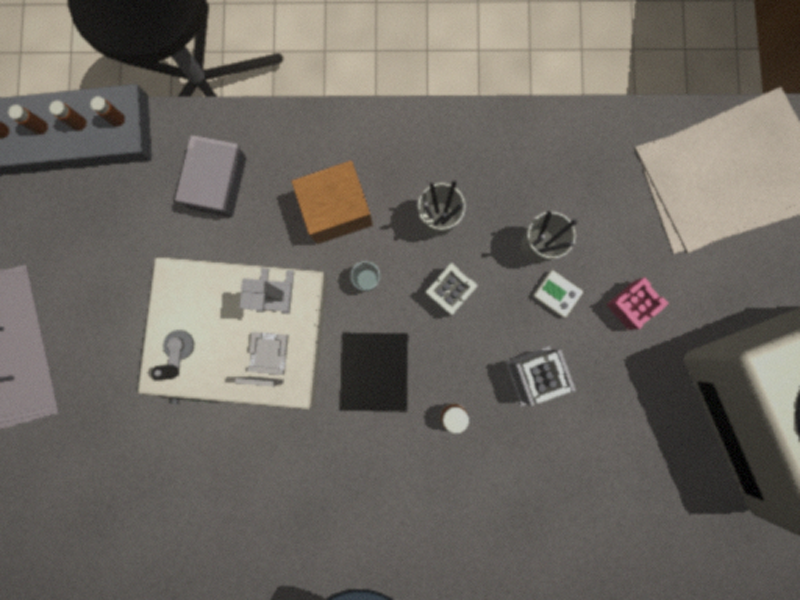

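The top picture (800 px scale) shows the deep bin in its cradle at (545,376), white shallow bin at (452,289), pink look-alike at (640,303), shaker at (235,330) with dock (267,352), crank sleeve (163,372), mat (374,372), beaker (365,277), jar (455,418), timer (558,293), box (332,202), cups (442,205) and (551,235). What could be taken for the shallow bin: white (452,289), pink (640,303). I choose the white one. The only deep bin is at (545,376).

```bash
cat > h.py <<'E'
import numpy as np,cv2
from rig import bot,capture,camera_model
def K(n):
    m=camera_model(n); f=192/np.tan(np.radians(m["vertical_fov"]/2)); return m,f
def pix2w(n,u,v,z):
    m,f=K(n); d=m["rotation"]@np.array([(u-m["cx"])/f,(v-m["cy"])/f,1.]); p=m["position"]
    return p+d*(z-p[2])/d[2]
def w2pix(n,P):
    m,f=K(n); q=(np.atleast_2d(P)-m["position"])@m["rotation"]; return np.c_[f*q[:,0]/q[:,2]+m["cx"],f*q[:,1]/q[:,2]+m["cy"]]
def crop(im,u,v,r,size):
    "crop of half width r about native pixel u,v; scaled"
    M=np.float32([[size/2/r,0,size/2-u*size/2/r],[0,size/2/r,size/2-v*size/2/r]])
    return cv2.warpAffine(im,M,(size,size),flags=cv2.INTER_CUBIC)
E
python3 - <<'E'
from h import *
t=capture("top")[:,:,::-1].copy(); s=capture("scene")[:,:,::-1].copy()
np.save("t0.npy",t);np.save("s0.npy",s)
c=[crop(t,349,241,25,266),crop(t,289,185,25,266),crop(t,162,222,40,266),crop(s,162,227,25,266),crop(s,233,238,25,266),crop(s,312,170,55,266)]
c.append
cv2.imwrite("pics/m1.png",np.vstack([np.hstack(c[:3]),np.hstack(c[3:])]))
E
```

```text
(no output)
```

View pics/m1.png

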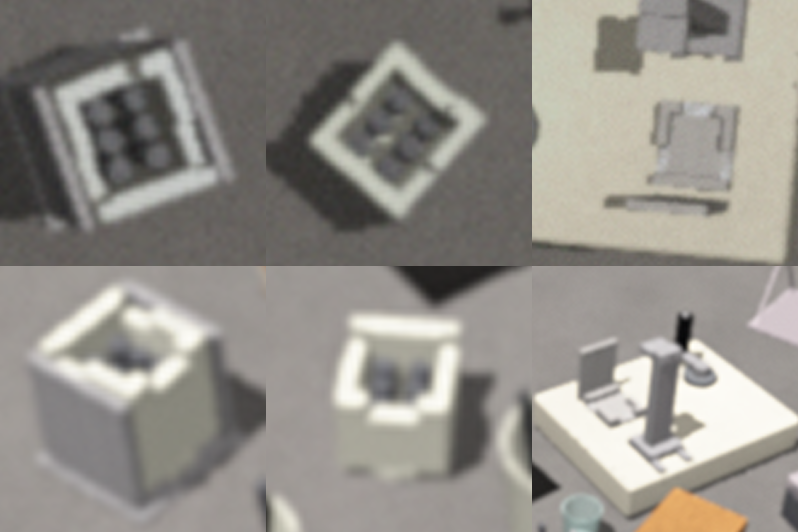

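Crops: the deep bin's notched end is the upper edge at crop pixel (143,70), away from the robot. The shallow bin's corners are at (397,42), (484,120), (400,215) and (311,140), with its end notch on the upper-right edge (confirmed in the scene crop). Dock and front plate are clear at (695,145). Next I fit the poses.

```bash
cat >> h.py <<'E'
from scipy.optimize import minimize
def T(p,xy): # p=x,y,yaw(deg)
    c,s=np.cos(np.radians(p[2])),np.sin(np.radians(p[2])); xy=np.asarray(xy,float)
    return xy@np.array([[c,s],[-s,c]])+p[:2]
S=8
def rast(n,polys,p,win,sig):
    u0,v0,w,h=win; M=np.zeros((h*S,w*S),np.uint8)
    for xy,z,val in polys:
        q=w2pix(n,np.c_[T(p,xy),np.full(len(xy),z)]); q=((q-[u0,v0]+.5)*S-.5)
        cv2.fillPoly(M,[np.round(q*16).astype(np.int32)],val,shift=4)
    m=cv2.resize(M.astype(np.float32),(w,h),interpolation=cv2.INTER_AREA)
    return cv2.GaussianBlur(m,(0,0),sig)
R=lambda x0,x1,y0,y1:[[x0,y0],[x1,y0],[x1,y1],[x0,y1]]
def bin_polys(z,tx=9,ty=7.5):
    k=lambda *a:np.array(R(*a))/1000
    return [(k(-34,34,-30,30),z,200),(k(-34+tx,34-tx,-30+ty,30-ty),z,30),(k(34-tx,34,-14,14),z,90),
            (k(-26,-2,30-ty,30),z,90),(k(-26,-2,-30,-30+ty),z,90)]
def fit(img,n,polys,p0,pad=6,sig=.9,steps=(.004,.004,5)):
    g=cv2.cvtColor(img,cv2.COLOR_BGR2GRAY).astype(float)
    q=np.vstack([w2pix(n,np.c_[T(p0,xy),np.full(len(xy),z)]) for xy,z,_ in polys])
    a=np.floor(q.min(0)-pad).astype(int); b=np.ceil(q.max(0)+pad).astype(int); a=np.maximum(a,0)
    win=(a[0],a[1],b[0]-a[0],b[1]-a[1]); I=g[a[1]:b[1],a[0]:b[0]].ravel()
    def c(p): return -np.corrcoef(rast(n,polys,p,win,sig).ravel()[:I.size],I)[0,1]
    best=None
    for d in(0,8,-8):
        s=np.array(p0,float)+[0,0,d]; sim=np.vstack([s]+[s+np.eye(3)[i]*steps[i] for i in range(3)])
        r=minimize(c,s,method="Nelder-Mead",options=dict(initial_simplex=sim,xatol=1e-5,fatol=1e-6))
        if best is None or r.fun<best.fun: best=r
    return best.x,-best.fun
E
python3 - <<'E'
from h import *
t=np.load("t0.npy")
def w(u,v,z): return pix2w("top",u/1.5625,v/1.5625,z)
a=w(545,376,.087);print("deep",fit(t,"top",bin_polys(.087),[a[0],a[1],17]))
a=w(452,289,.058);print("shal",fit(t,"top",bin_polys(.058),[a[0],a[1],-45]))
# shaker deck
k=lambda *a:np.array(R(*a))/1000
a=w(267,352,.075); sp=[(k(-90,150,-80,220),.06,200)]
r=fit(t,"top",sp,[a[0],a[1],-4],pad=10);print("shaker deck",r)
# dock alone (gray on white): frame, front plate top at z .143
dk=[(k(-60,50,-45,45),.06,200),(k(-34,34,-30,30),.075,120)]
print("dock",fit(t,"top",dk,r[0],pad=0))
print("pink",w(640,303,.05),"mat",w(374,372,.003))
for nm,u,v,z in[("sleeve",163,372,.145),("axis",178,345,.085),("beaker",365,277,.05),("jar",455,418,.065),("pen",442,205,.1),("tool",551,235,.1),("box",332,202,.095)]:print(nm,w(u,v,z).round(3))
np.save("sh.npy",r[0])
# overlays
o=[]
for p,z,(u,v) in[]:pass
im=cv2.resize(t,None,fx=4,fy=4,interpolation=cv2.INTER_CUBIC)
for xy,z,_ in sp+[(k(-34,34,-30,30),.075,0),(k(-50,-42,-30,30),.143,0),(k(-50,-42,-30,30),.06,0),(k(65,90,-17,17),.204,0)]:
    q=w2pix("top",np.c_[T(r[0],xy),np.full(len(xy),z)])
    cv2.polylines(im,[np.round((q+.5)*4-.5).astype(int)],True,(0,0,255),1)
cv2.imwrite("pics/o1.png",im[150*4:270*4,80*4:215*4])
E
```

```text
deep (array([ 0.47379101, -0.31200254, 18.09084428]), np.float64(0.7363563982591923))Traceback (most recent call last):
  File "<stdin>", line 5, in <module>
  File "h.py", line 40, in fit
    r=minimize(c,s,method="Nelder-Mead",options=dict(initial_simplex=sim,xatol=1e-5,fatol=1e-6))
    res = _minimize_neldermead(fun, x0, args, callback, bounds=bounds,
                               **options)
    fxr = func(xr)
    fx = function(np.copy(x), *(wrapper_args + args))
  File "h.py", line 36, in c
    def c(p): return -np.corrcoef(rast(n,polys,p,win,sig).ravel()[:I.size],I)[0,1]
                                  ~~~~^^^^^^^^^^^^^^^^^^^
  File "h.py", line 22, in rast
    q=w2pix(n,np.c_[T(p,xy),np.full(len(xy),z)]); q=((q-[u0,v0]+.5)*S-.5)
  File "h.py", line 9, in w2pix
    m,f=K(n); q=(np.atleast_2d(P)-m["position"])@m["rotation"]; return np.c_[f*q[:,0]/q[:,2]+m["cx"],f*q[:,1]/q[:,2]+m["cy"]]
        ~^^^
  File "h.py", line 4, in K
    m=camera_model(n); f=192/np.tan(np.radians(m["vertical_fov"]/2)); return m,f
ValueError: time passes only in moves, steps and waits
```

```bash
python3 - <<'E'
s=open('h.py').read()
s=s.replace('''def K(n):
    m=camera_model(n); f=''','''CM={n:camera_model(n) for n in("top","scene")}
def K(n):
    m=CM[n]; f=''')
open('h.py','w').write(s)
E
cat > fit1.py <<'E'
from h import *
t=np.load("t0.npy")
def w(u,v,z): return pix2w("top",u/1.5625,v/1.5625,z)
a=w(545,376,.087);print("deep",fit(t,"top",bin_polys(.087),[a[0],a[1],17]))
a=w(452,289,.058);print("shal",fit(t,"top",bin_polys(.058),[a[0],a[1],-45]))
k=lambda *a:np.array(R(*a))/1000
a=w(267,352,.075); sp=[(k(-90,150,-80,220),.06,200)]
r=fit(t,"top",sp,[a[0],a[1],-4],pad=10);print("shaker deck",r)
dk=[(k(-60,50,-45,45),.06,200),(k(-34,34,-30,30),.075,120)]
print("dock",fit(t,"top",dk,r[0],pad=0))
print("pink",w(640,303,.05),"mat",w(374,372,.003))
for nm,u,v,z in[("sleeve",163,372,.145),("axis",178,345,.085),("beaker",365,277,.05),("jar",455,418,.065),("pen",442,205,.1),("tool",551,235,.1),("box",332,202,.095)]:print(nm,w(u,v,z).round(3))
np.save("sh.npy",r[0])
im=cv2.resize(t,None,fx=4,fy=4,interpolation=cv2.INTER_CUBIC)
for xy,z,_ in sp+[(k(-34,34,-30,30),.075,0),(k(-50,-42,-30,30),.143,0),(k(-50,-42,-30,30),.06,0),(k(65,90,-17,17),.204,0)]:
    q=w2pix("top",np.c_[T(r[0],xy),np.full(len(xy),z)])
    cv2.polylines(im,[np.round((q+.5)*4-.5).astype(int)],True,(0,0,255),1)
cv2.imwrite("pics/o1.png",im[150*4:270*4,80*4:215*4])
E
python3 fit1.py
```

```text
deep (array([ 0.47379101, -0.31200254, 18.09084428]), np.float64(0.7363563982591923))
shal (array([  0.62583867,  -0.15956374, -40.88377924]), np.float64(0.8350342680033233))
shaker deck (array([ 0.51500739,  0.15359353, -5.1970221 ]), np.float64(0.8431541186020879))
dock (array([ 0.59369401,  0.15547018, 86.25673834]), np.float64(0.4385480332244968))
pink [ 0.60012852 -0.48599861  0.05      ] mat [ 0.47955902 -0.02342582  0.003     ]
sleeve [0.484 0.302 0.145]
axis [0.527 0.302 0.085]
beaker [ 0.646 -0.009  0.05 ]
jar [ 0.405 -0.163  0.065]
pen [ 0.762 -0.141  0.1  ]
tool [ 0.71  -0.323  0.1  ]
box [0.769 0.045 0.095]
  c /= stddev[:, None]
  c /= stddev[None, :]
```

View pics/o1.png

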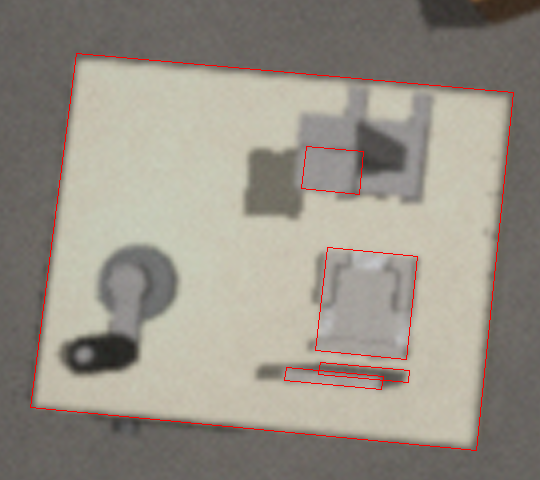

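The overlay shows the shaker's visible -y side wall (right edge, x≈490 px) biased my fit: the dock outline is about 8 crop px off. I'll refit with the wall included, and fit the dock directly as well.

```bash
cat > fit2.py <<'E'
from h import *
t=np.load("t0.npy"); s=np.load("s0.npy")
k=lambda *a:np.array(R(*a))/1000
p0=np.load("sh.npy")
big=k(-90,150,-80,220)
sp=[(big,0,200),(big,.06,200)]
r=fit(t,"top",sp,p0,pad=10);print("top deck",r)
rs=fit(s,"scene",sp,p0,pad=6);print("scene deck",rs)
b=lambda x0,x1,y0,y1,z,v:(k(x0,x1,y0,y1),z,v)
dk=[b(-38,45,-55,55,.06,210),b(-34,34,-30,30,.06,140),b(-34,34,-30,30,.075,160)]
def dfit(p):return fit(t,"top",dk,p,pad=-2,steps=(.003,.003,1.5))
print("dock",dfit(r[0]))
np.save("sh.npy",r[0])
outs=[]
for n,im0,c in(("top",t,(172,213,40)),("scene",s,(312,170,50))):
    z0=399/(2*c[2]); im=crop(im0,*c,399)
    for xy,z in[(big,.06),(k(-34,34,-30,30),.075),(k(-50,-42,-30,30),.143),(k(-50,-42,-30,30),.06),(k(65,90,-17,17),.204)]:
        q=w2pix(n,np.c_[T(r[0],xy),np.full(4,z)]); q=(q-[c[0],c[1]])*z0+199.5
        cv2.polylines(im,[np.round(q).astype(int)],True,(0,0,255),1)
    outs.append(im)
cv2.imwrite("pics/o2.png",np.hstack(outs))
for nm,z in(("sleeve",.145),):
    hsv=cv2.cvtColor(t,cv2.COLOR_BGR2GRAY)[225:255,85:125]; y,x=np.nonzero(hsv<70); print(x.min()+85,x.max()+85,y.min()+225,y.max()+225)
ax=T(r[0],[[0,.155]]);print("axis",ax, "sleeve", pix2w("top",101,238,.145))
E
python3 fit2.py 2>/dev/null
```

```text
top deck (array([ 0.51559969,  0.1558998 , -5.16660899]), np.float64(0.8305370498515783))
scene deck (array([0.5084374 , 0.16296049, 7.04988112]), np.float64(0.5061658427000943))
dock (array([0.51704093, 0.15772321, 0.18062447]), np.float64(0.732875464644574))
97 113 234 242
axis [[0.52955778 0.31027004]] sleeve [0.48379534 0.31066947 0.145     ]
```

View pics/o2.png

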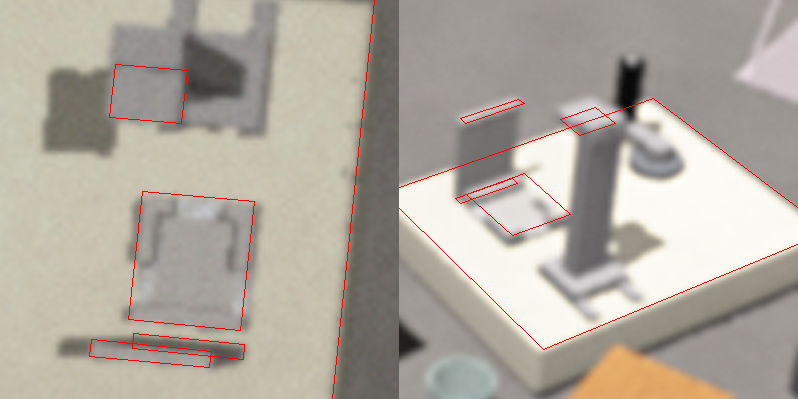

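The shaker fit at (0.5156, 0.1559, -5.2°) agrees with the dock notches at left crop (145,285), (240,290) and (195,208). It also puts the sleeve 45.7 mm from the axis, with the crank near 0.1 rad. Now I act: go above the deep bin, tool y along the bin's x.

Emit:
{"name": "apply_moves", "arguments": {"plan": "0 0 -0.2 0 0 0.018;0 0 -0.2 0 0 0.018;0 0 -0.2 0 0 0.018;0 0 -0.2 0 0 0.018;0 0 -0.2 0 0 0.018;0 0 -0.2 0 0 0.018;0 0 -0.2 0 0 0.018;0 0 -0.2 0 0 0.018;0 0 -0.2 0 0 0.018", "gripper": 1}}

```text
time_s: 0.95
position: [0.1477, 0.607, 0.3127]
tcp_rot: [[-0.304, 0.953, -0.0], [0.953, 0.304, -0.001], [-0.001, -0.001, -1.0]]
force: [0.5, -0.0, 0.1]
opening: 1.0
grasp_force: 0.0
```

Emit:
{"name": "apply_moves", "arguments": {"plan": "-0.62 0.253 0 0 0 0;-0.62 0.253 0 0 0 0;-0.62 0.253 0 0 0 0;-0.62 0.253 0 0 0 0;-0.62 0.253 0 0 0 0;-0.62 0.253 0 0 0 0;-0.62 0.253 0 0 0 0"}}

```text
time_s: 1.53
position: [0.2996, 0.4268, 0.3125]
tcp_rot: [[-0.309, 0.951, -0.0], [0.951, 0.309, -0.0], [-0.0, -0.0, -1.0]]
force: [0.1, 0.3, 0.7]
opening: 0.998
grasp_force: 0.0
```

Emit:
{"name": "apply_moves", "arguments": {"plan": "-0.62 0.253 0 0 0 0;-0.62 0.253 0 0 0 0;-0.62 0.253 0 0 0 0;-0.62 0.253 0 0 0 0;-0.62 0.253 0 0 0 0;-0.62 0.253 0 0 0 0;-0.62 0.253 0 0 0 0"}}

```text
time_s: 2.12
position: [0.451, 0.2477, 0.3125]
tcp_rot: [[-0.309, 0.951, -0.0], [0.951, 0.309, 0.0], [0.0, -0.0, -1.0]]
force: [-0.2, -0.2, -0.4]
opening: 1.002
grasp_force: 0.0
```

Emit:
{"name": "apply_moves", "arguments": {"plan": "-0.678 -0.189 0 0 0 0;-0.678 -0.189 0 0 0 0;-0.678 -0.189 0 0 0 0;-0.678 -0.189 0 0 0 0;-0.678 -0.189 0 0 0 0;-0.678 -0.189 0 0 0 0;-0.678 -0.189 0 0 0 0;-0.678 -0.189 0 0 0 0"}}

```text
time_s: 2.78
position: [0.4618, -0.0337, 0.3126]
tcp_rot: [[-0.309, 0.951, 0.0], [0.951, 0.309, 0.0], [0.0, 0.0, -1.0]]
force: [0.3, -0.6, -0.0]
opening: 1.0
grasp_force: 0.0
```

Emit:
{"name": "apply_moves", "arguments": {"plan": "-0.678 -0.189 0 0 0 0;-0.678 -0.189 0 0 0 0;-0.678 -0.189 0 0 0 0;-0.678 -0.189 0 0 0 0;-0.678 -0.189 0 0 0 0;-0.678 -0.189 0 0 0 0;-0.678 -0.189 0 0 0 0;-0.678 -0.189 0 0 0 0"}}

```text
time_s: 3.45
position: [0.4737, -0.315, 0.3124]
tcp_rot: [[-0.309, 0.951, -0.0], [0.951, 0.309, 0.0], [0.0, -0.0, -1.0]]
force: [-0.0, 0.1, -0.1]
opening: 1.001
grasp_force: 0.0
```

```bash
cat > leg.py <<'E'
import sys,numpy as np
from rig import bot
def leg(x,y,z,yaw,ptr=True):
    s=bot.read_state(); R=s["tcp_rot"]; p=s["position"]; d=R.T@(np.array([x,y,z])-p)/.05
    cy=np.degrees(np.arctan2(R[1,1],R[0,1])); dy=(yaw-cy+90)%180-90  # tool y heading
    # turn first, then shift in the turned frame
    a=np.radians(cy+dy); Yt=np.array([np.cos(a),np.sin(a),0]); Xt=np.array([-Yt[1],Yt[0],0])
    D=np.array([x,y,z])-p
    print("t %.2f pos"%s["time_s"],p.round(4),"yaw %.2f"%cy,"tilt",R[:2,2].round(4),"F",s["force"].round(1),"open %.3f gf %.1f"%(s["opening"],s["grasp_force"]),"j",s["joint_positions"].round(0))
    print(" now-frame units",d.round(3),"| turn az %.4f"%(-dy/360),"then units",(np.array([Xt@D,Yt@D,-D[2]])/.05).round(3))
if __name__=="__main__": leg(*map(float,sys.argv[1:5]))
E
python3 leg.py .474 -.312 .045 18.1
```

```text
t 3.45 pos [ 0.4737 -0.315   0.3124] yaw 17.98 tilt [-0.0002  0.0004] F [-0.   0.1 -0.1] open 1.001 gf 0.0 j [-45.  21.  84.   0.  76. -63.]
 now-frame units [0.053 0.024 5.347] | turn az -0.0003 then units [0.056 0.024 5.347]
```

Emit:
{"name": "apply_moves", "arguments": {"plan": "0.054 0.024 0.6 0 0 0;0 0 0.65 0 0 0;0 0 0.65 0 0 0;0 0 0.65 0 0 0;0 0 0.65 0 0 0;0 0 0.65 0 0 0;0 0 0.6 0 0 0;0 0 0.5 0 0 0;0 0 0.4 0 0 0"}}

```text
time_s: 4.2
position: [0.4736, -0.3097, 0.0427]
tcp_rot: [[-0.309, 0.951, -0.002], [0.951, 0.309, 0.002], [0.002, -0.001, -1.0]]
force: [0.1, -1.1, 0.5]
opening: 0.999
grasp_force: 0.0
```

Emit:
{"name": "apply_moves", "arguments": {"plan": "0 0 0 0 0 0;0 0 0 0 0 0;0 0 0 0 0 0;0 0 0 0 0 0;0 0 0 0 0 0;0 0 0 0 0 0;0 0 0 0 0 0;0 0 0 0 0 0", "gripper": -1}}

```text
time_s: 4.87
position: [0.475, -0.3111, 0.0465]
tcp_rot: [[-0.309, 0.951, 0.002], [0.951, 0.309, -0.002], [-0.002, 0.001, -1.0]]
force: [-1.2, -0.0, 6.6]
opening: 0.777
grasp_force: 29.9
```

```bash
python3 leg.py .474 -.312 .045 18.1
```

```text
t 4.87 pos [ 0.475  -0.3111  0.0465] yaw 18.00 tilt [ 0.0018 -0.0018] F [-1.2 -0.   6.6] open 0.777 gf 29.9 j [-44.  41.  98.  -0.  41. -62.]
 now-frame units [-0.011 -0.025  0.029] | turn az -0.0003 then units [-0.011 -0.025  0.029]
```

Emit:
{"name": "apply_moves", "arguments": {"plan": "0 0 -0.2 0 0 0;0 0 -0.4 0 0 0;0 0 -0.5 0 0 0;0 0 -0.5 0 0 0;0 0 -0.5 0 0 0;0 0 -0.2 0 0 0.0162;0 0 0 0 0 0.0162;0 0 0 0 0 0.0162;0 0 0 0 0 0.0162"}}

```text
time_s: 5.62
position: [0.4742, -0.31, 0.1608]
tcp_rot: [[0.098, 0.995, 0.0], [0.995, -0.098, 0.0], [0.0, 0.0, -1.0]]
force: [-1.0, -0.6, -3.0]
opening: 0.782
grasp_force: 29.9
```

Emit:
{"name": "apply_moves", "arguments": {"plan": "0.3 -0.022 0 0 0 0;0.6 -0.044 0 0 0 0;0.65 -0.048 0 0 0 0;0.65 -0.048 0 0 0 0;0.65 -0.048 0 0 0 0;0.65 -0.048 0 0 0 0;0.65 -0.048 0 0 0 0;0.65 -0.048 0 0 0 0;0.6 -0.044 0 0 0 0;0.35 -0.02 0 0 0 0"}}

```text
time_s: 6.45
position: [0.4781, -0.0181, 0.1601]
tcp_rot: [[0.088, 0.996, -0.003], [0.996, -0.088, 0.002], [0.002, -0.003, -1.0]]
force: [-0.1, -0.3, -3.2]
opening: 0.779
grasp_force: 29.9
```

```bash
python3 leg.py .48 -.023 .047 -5.2
```

```text
t 6.45 pos [ 0.4781 -0.0181  0.1601] yaw -5.07 tilt [-0.0026  0.002 ] F [-0.1 -0.3 -3.2] open 0.779 gf 29.9 j [-16.  25. 106.   0.  49. -11.]
 now-frame units [-0.099  0.052  2.261] | turn az 0.0004 then units [-0.095  0.046  2.261]
```

Emit:
{"name": "apply_moves", "arguments": {"plan": "-0.1 0.05 0.3 0 0 0;0 0 0.5 0 0 0;0 0 0.5 0 0 0;0 0 0.4 0 0 0;0 0 0.25 0 0 0;0 0 0.15 0 0 0;0 0 0.1 0 0 0;0 0 0 0 0 0"}}

```text
time_s: 7.12
position: [0.4818, -0.0269, 0.0496]
tcp_rot: [[0.092, 0.996, -0.001], [0.996, -0.092, 0.0], [0.0, -0.001, -1.0]]
force: [-0.1, 0.2, -1.8]
opening: 0.782
grasp_force: 29.9
```

Emit:
{"name": "apply_moves", "arguments": {"plan": "0 0 0.04 0 0 0;0 0 0.02 0 0 0;0 0 0 0 0 0"}}

```text
time_s: 7.37
position: [0.4828, -0.0275, 0.0476]
tcp_rot: [[0.093, 0.996, 0.001], [0.996, -0.093, -0.0], [-0.0, 0.001, -1.0]]
force: [-0.8, -0.3, -2.6]
opening: 0.778
grasp_force: 29.9
```

```bash
python3 leg.py .48 -.023 .047 -5.2
```

```text
t 7.37 pos [ 0.4828 -0.0275  0.0476] yaw -5.32 tilt [ 0.0013 -0.0004] F [-0.8 -0.3 -2.6] open 0.778 gf 29.9 j [-17.  37. 110.   0.  33. -11.]
 now-frame units [ 0.085 -0.064  0.012] | turn az -0.0003 then units [ 0.085 -0.064  0.013]
```

Emit:
{"name": "apply_moves", "arguments": {"plan": "0 0 0.03 0 0 0;0 0 0.02 0 0 0;0 0 0 0 0 0"}}

```text
time_s: 7.62
position: [0.4828, -0.0275, 0.0455]
tcp_rot: [[0.093, 0.996, 0.002], [0.996, -0.093, -0.0], [-0.0, 0.002, -1.0]]
force: [-0.5, 0.3, 4.1]
opening: 0.777
grasp_force: 29.9
```

Emit:
{"name": "apply_moves", "arguments": {"plan": "0 0 0.02 0 0 0;0 0 0 0 0 0;0 0 0 0 0 0"}}

```text
time_s: 7.87
position: [0.4828, -0.0275, 0.0454]
tcp_rot: [[0.093, 0.996, 0.002], [0.996, -0.093, -0.001], [-0.0, 0.002, -1.0]]
force: [-2.0, 2.3, 13.0]
opening: 0.779
grasp_force: 29.9
```

Emit:
{"name": "apply_moves", "arguments": {"plan": "0 0 0 0 0 0;0 0 0 0 0 0;0 0 0 0 0 0;0 0 0 0 0 0;0 0 -0.3 0 0 0;0 0 -0.6 0 0 0;0 0 -0.6 0 0 0;0 0 -0.6 0 0 0;0 0 -0.6 0 0 0;0 0 -0.4 0 0 0", "gripper": 1}}

```text
time_s: 8.7
position: [0.4832, -0.0276, 0.201]
tcp_rot: [[0.093, 0.996, 0.003], [0.996, -0.093, -0.001], [-0.001, 0.003, -1.0]]
force: [1.2, -0.3, 0.1]
opening: 0.996
grasp_force: 0.0
```

Emit:
{"name": "apply_moves", "arguments": {"plan": "0.4 0 0 0 0 0;0.7 0 -0.1 0 0 0;0.7 0 -0.1 0 0 0;0.7 0 -0.1 0 0 0;0.7 0 -0.1 0 0 0;0.7 0 -0.1 0 0 0;0.5 0 0 0 0 0"}}

```text
time_s: 9.28
position: [0.5032, 0.1945, 0.2243]
tcp_rot: [[0.092, 0.996, 0.002], [0.996, -0.092, 0.001], [0.001, 0.002, -1.0]]
force: [0.5, 0.1, 1.0]
opening: 1.002
grasp_force: 0.0
```

```bash
cat > m.py <<'E'
from h import *
import sys
from leg import leg
def look(tag):
    t=capture("top")[:,:,::-1].copy(); s=capture("scene")[:,:,::-1].copy(); np.save(f"t{tag}.npy",t);np.save(f"s{tag}.npy",s); return t,s
if __name__=="__main__":
    tag,x,y,yaw,z=sys.argv[1],*map(float,sys.argv[2:6])
    t,s=look(tag)
    for tx,ty in((9,7.5),(7,5)): print("fit",fit(t,"top",bin_polys(z,tx,ty),[x,y,yaw]),"scene",fit(s,"scene",bin_polys(z,tx,ty),[x,y,yaw]))
    v=[]
    for n,im in(("top",t),("scene",s)):
        c=w2pix(n,[[x,y,z]])[0]; v.append(crop(im,c[0],c[1],30,399))
    cv2.imwrite(f"pics/v{tag}.png",np.hstack(v))
E
python3 m.py 1 .482 -.027 -5.3 .086 2>/dev/null; python3 leg.py .4828 -.0275 .2 84.7
```

```text
fit (array([ 0.4829146 , -0.02902358, -4.11330078]), np.float64(0.9264945411541707)) scene (array([ 0.4826013 , -0.03307985, -2.19740729]), np.float64(0.658252664459051))
fit (array([ 0.48305039, -0.02884014, -4.39196132]), np.float64(0.8956336904541171)) scene (array([ 0.48239475, -0.03265381, -2.47444654]), np.float64(0.6486526069857683))
t 9.38 pos [0.5029 0.1951 0.2236] yaw -5.06 tilt [0.0011 0.0013] F [ 0.5 -0.1  0.6] open 1.005 gf 0.0 j [ 9. 24. 94.  0. 62. 14.]
 now-frame units [-4.471 -0.008  0.465] | turn az -0.2493 then units [-0.011 -4.47   0.471]
```

View pics/v1.png

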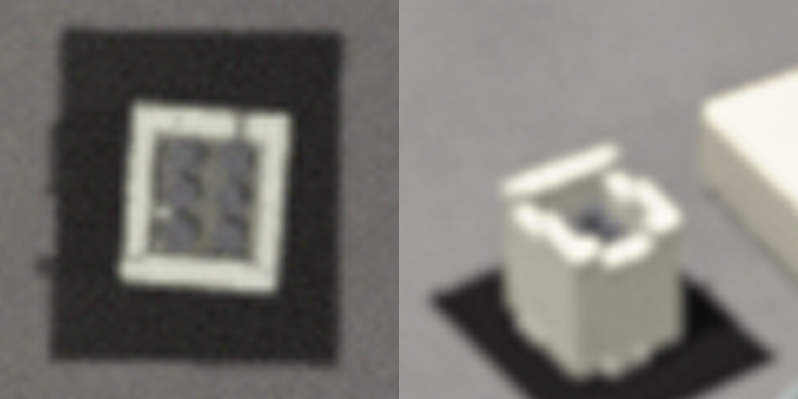

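The picture shows the deep bin upright on the mat, rim centre near top crop (205,197), notch on the far edge. Camera and robot agree within about 1 mm. Now I regrip across the y sides.

Emit:
{"name": "apply_moves", "arguments": {"plan": "0 0 0 0 0 -0.0192;0 0 0 0 0 -0.0192;0 0 0 0 0 -0.0192;0 0 0 0 0 -0.0192;0 0 0 0 0 -0.0192;0 0 0 0 0 -0.0192;0 0 0 0 0 -0.0192;0 0 0 0 0 -0.0192;0 0 0 0 0 -0.0192;0 0 0 0 0 -0.0192"}}

```text
time_s: 10.22
position: [0.5024, 0.1905, 0.223]
tcp_rot: [[-0.899, 0.437, -0.001], [0.437, 0.899, -0.001], [0.001, -0.001, -1.0]]
force: [-0.0, 0.2, 0.2]
opening: 1.001
grasp_force: 0.0
```

Emit:
{"name": "apply_moves", "arguments": {"plan": "0 -0.3 0 0 0 -0.0192;0 -0.6 0 0 0 -0.0192;0 -0.7 0 0 0 -0.0192;0 -0.7 0 0 0 0;0 -0.7 0 0 0 0;0 -0.7 0 0 0 0;0 -0.5 0 0 0 0;0 -0.2 0 0 0 0;0 0 0 0 0 0"}}

```text
time_s: 10.97
position: [0.4647, -0.0249, 0.2233]
tcp_rot: [[-0.995, 0.104, -0.001], [0.104, 0.995, -0.0], [0.001, -0.0, -1.0]]
force: [-0.2, 0.3, 0.3]
opening: 1.003
grasp_force: 0.0
```

```bash
python3 leg.py .4828 -.0282 .0455 84.7
```

```text
t 10.97 pos [ 0.4647 -0.0249  0.2233] yaw 84.02 tilt [-0.0006 -0.0003] F [-0.2  0.3  0.3] open 1.003 gf 0.0 j [ -17.   18.  104.   -0.   58. -101.]
 now-frame units [-0.369 -0.026  3.556] | turn az -0.0019 then units [-0.367 -0.032  3.557]
```

Emit:
{"name": "apply_moves", "arguments": {"plan": "-0.37 -0.03 0.3 0 0 -0.001;0 0 0.6 0 0 0;0 0 0.6 0 0 0;0 0 0.6 0 0 0;0 0 0.6 0 0 0;0 0 0.5 0 0 0;0 0 0.36 0 0 0;0 0 0 0 0 0"}}

```text
time_s: 11.63
position: [0.4808, -0.024, 0.0423]
tcp_rot: [[-0.996, 0.093, -0.007], [0.093, 0.996, 0.002], [0.008, 0.002, -1.0]]
force: [-0.4, 0.5, -0.3]
opening: 0.998
grasp_force: 0.0
```

Emit:
{"name": "apply_moves", "arguments": {"plan": "0 0 0 0 0 0;0 0 0 0 0 0;0 0 0 0 0 0;0 0 0 0 0 0;0 0 0 0 0 0;0 0 0 0 0 0;0 0 0 0 0 0;0 0 0 0 0 0", "gripper": -1}}

```text
time_s: 12.3
position: [0.4842, -0.0264, 0.0467]
tcp_rot: [[-0.996, 0.093, 0.002], [0.093, 0.996, -0.001], [-0.002, -0.001, -1.0]]
force: [-1.1, -2.1, 6.9]
opening: 0.69
grasp_force: 30.0
```

```bash
python3 leg.py .5156 .1559 .1095 84.7
```

```text
t 12.30 pos [ 0.4842 -0.0264  0.0467] yaw 84.65 tilt [ 0.0024 -0.001 ] F [-1.1 -2.1  6.9] open 0.690 gf 30.0 j [ -16.   37.  110.   -0.   33. -101.]
 now-frame units [-0.289  3.687 -1.258] | turn az -0.0001 then units [-0.289  3.688 -1.255]
```

Emit:
{"name": "apply_moves", "arguments": {"plan": "0 0 -0.2 0 0 0;0 0 -0.4 0 0 0;0 0 -0.6 0 0 0;0 0 -0.6 0 0 0;0 0 -0.6 0 0 0;0 0 -0.6 0 0 0;0 0 -0.37 0 0 0"}}

```text
time_s: 12.88
position: [0.4837, -0.0257, 0.2173]
tcp_rot: [[-0.996, 0.094, 0.003], [0.094, 0.996, -0.0], [-0.003, -0.0, -1.0]]
force: [1.1, -0.2, -2.4]
opening: 0.688
grasp_force: 30.0
```

Emit:
{"name": "apply_moves", "arguments": {"plan": "-0.31 0.3 0 0 0 0;0 0.5 0 0 0 0;0 0.6 0 0 0 0;0 0.6 0 0 0 0;0 0.6 0 0 0 0;0 0.5 0 0 0 0;0 0.4 0 0 0 0;0 0.2 0 0 0 0;0 0 0 0 0 0;0 0 0 0 0 0"}}

```text
time_s: 13.72
position: [0.5154, 0.1567, 0.214]
tcp_rot: [[-0.996, 0.092, -0.001], [0.092, 0.996, -0.001], [0.001, -0.001, -1.0]]
force: [-0.3, -1.1, -2.5]
opening: 0.683
grasp_force: 30.0
```

```bash
python3 leg.py .5169 .1567 .1107 84.6
```

```text
t 13.72 pos [0.5154 0.1567 0.214 ] yaw 84.71 tilt [-0.001  -0.0008] F [-0.3 -1.1 -2.5] open 0.683 gf 30.0 j [  5.  24.  95.  -0.  61. -80.]
 now-frame units [-0.032  0.005  2.065] | turn az 0.0003 then units [-0.03   0.003  2.065]
```

Emit:
{"name": "apply_moves", "arguments": {"plan": "-0.03 0 0.3 0 0 0;0 0 0.4 0 0 0;0 0 0.4 0 0 0;0 0 0.4 0 0 0;0 0 0.2 0 0 0;0 0 0.05 0 0 0;0 0 0 0 0 0;0 0 0 0 0 0"}}

```text
time_s: 14.38
position: [0.5183, 0.1563, 0.1273]
tcp_rot: [[-0.996, 0.094, 0.001], [0.094, 0.996, -0.0], [-0.001, 0.0, -1.0]]
force: [-0.1, 0.2, -2.5]
opening: 0.688
grasp_force: 30.0
```

```bash
python3 - <<'E'
from h import *
s=capture("scene")[:,:,::-1].copy(); t=capture("top")[:,:,::-1].copy()
c=w2pix("scene",[[.516,.156,.1]])[0]; d=w2pix("top",[[.516,.156,.1]])[0]
cv2.imwrite("pics/h1.png",np.hstack([crop(s,c[0],c[1],28,399),crop(t,d[0],d[1],35,399)]))
E
python3 leg.py .5169 .1567 .1107 84.6
```

```text
t 14.48 pos [0.5186 0.1566 0.1277] yaw 84.63 tilt [0.0025 0.0001] F [-0.3  0.6 -2. ] open 0.688 gf 30.0 j [  5.  32.  99.  -0.  49. -80.]
 now-frame units [ 0.034 -0.002  0.34 ] | turn az 0.0001 then units [ 0.033 -0.002  0.341]
```

View pics/h1.png

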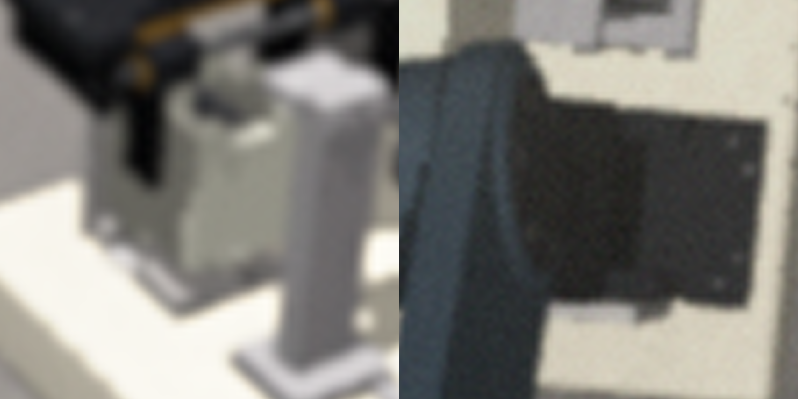

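The scene crop shows the deep bin hovering square over the dock, lug by the side notch near (110,245). Lowering gently now.

Emit:
{"name": "apply_moves", "arguments": {"plan": "0.02 0 0.06 0 0 0;0 0 0.06 0 0 0;0 0 0.05 0 0 0;0 0 0 0 0 0"}}

```text
time_s: 14.82
position: [0.5161, 0.1569, 0.1177]
tcp_rot: [[-0.996, 0.093, -0.001], [0.093, 0.996, -0.0], [0.001, -0.0, -1.0]]
force: [-0.1, -0.3, -1.9]
opening: 0.689
grasp_force: 30.0
```

Emit:
{"name": "apply_moves", "arguments": {"plan": "0 0 0.04 0 0 0;0 0 0.04 0 0 0;0 0 0 0 0 0"}}

```text
time_s: 15.07
position: [0.5163, 0.1569, 0.1136]
tcp_rot: [[-0.996, 0.093, -0.001], [0.093, 0.996, -0.0], [0.001, -0.0, -1.0]]
force: [-0.1, 0.5, -3.0]
opening: 0.688
grasp_force: 30.0
```

Emit:
{"name": "apply_moves", "arguments": {"plan": "0 0 0.03 0 0 0;0 0 0.02 0 0 0;0 0 0 0 0 0"}}

```text
time_s: 15.32
position: [0.5164, 0.1569, 0.1113]
tcp_rot: [[-0.996, 0.093, -0.0], [0.093, 0.996, -0.0], [0.0, -0.0, -1.0]]
force: [0.3, -0.5, -1.7]
opening: 0.685
grasp_force: 30.0
```

Emit:
{"name": "apply_moves", "arguments": {"plan": "0 0 0.02 0 0 0;0 0 0 0 0 0"}}

```text
time_s: 15.48
position: [0.5167, 0.1569, 0.1108]
tcp_rot: [[-0.996, 0.093, 0.0], [0.093, 0.996, 0.0], [-0.0, 0.0, -1.0]]
force: [-0.6, -0.1, -0.4]
opening: 0.681
grasp_force: 30.0
```

Emit:
{"name": "apply_moves", "arguments": {"plan": "0 0 0.02 0 0 0;0 0 0 0 0 0"}}

```text
time_s: 15.65
position: [0.5167, 0.1569, 0.1108]
tcp_rot: [[-0.996, 0.093, 0.001], [0.093, 0.996, 0.0], [-0.001, 0.0, -1.0]]
force: [-1.9, -0.5, 7.3]
opening: 0.688
grasp_force: 30.0
```

Emit:
{"name": "apply_moves", "arguments": {"plan": "0 0 0 0 0 0;0 0 0 0 0 0;0 0 0 0 0 0;0 0 0 0 0 0;0 0 -0.3 0 0 0;0 0 -0.5 0 0 0;0 0 -0.5 0 0 0;0 0 -0.5 0 0 0;0 0 -0.5 0 0 0;0 0 -0.5 0 0 0", "gripper": 1}}

```text
time_s: 16.48
position: [0.5163, 0.1569, 0.2506]
tcp_rot: [[-0.996, 0.093, -0.0], [0.093, 0.996, -0.0], [0.0, -0.0, -1.0]]
force: [0.3, -0.6, -0.3]
opening: 1.0
grasp_force: 0.0
```

Emit:
{"name": "apply_moves", "arguments": {"plan": "0 0 -0.1 0 0 0.0197;0 0 0 0 0 0.0197;0 0 0 0 0 0.0197;0 0 0 0 0 0.0197;0 0 0 0 0 0.0197"}}

```text
time_s: 16.9
position: [0.5165, 0.1568, 0.2545]
tcp_rot: [[-0.753, 0.658, -0.0], [0.658, 0.753, -0.0], [0.0, -0.0, -1.0]]
force: [0.2, 0.8, -0.5]
opening: 1.002
grasp_force: 0.0
```

Emit:
{"name": "apply_moves", "arguments": {"plan": "-0.58 -0.336 0 0 0 0;-0.58 -0.336 0 0 0 0;-0.58 -0.336 0 0 0 0;-0.58 -0.336 0 0 0 0;-0.58 -0.336 0 0 0 0;-0.58 -0.336 0 0 0 0;-0.58 -0.336 0 0 0 0;-0.58 -0.336 0 0 0 0;-0.5 -0.3 0 0 0 0;-0.4 -0.3 0 0 0 0"}}

```text
time_s: 17.73
position: [0.6195, -0.151, 0.2541]
tcp_rot: [[-0.756, 0.654, 0.0], [0.654, 0.756, -0.0], [-0.001, 0.0, -1.0]]
force: [-0.1, 0.7, -0.1]
opening: 1.001
grasp_force: 0.0
```

```bash
python3 - <<'E' 2>/dev/null
from m import *
t,s=look(2)
print("deep seated top",fit(t,"top",bin_polys(.150),[.5155,.157,-5.3]))
t0=np.load("t0.npy")
for a in((9,7.5),(7,5)): print("shal",fit(t0,"top",bin_polys(.058,*a),[.626,-.16,-41]))
g=cv2.absdiff(t,t0).max(2)
print("sleeve/crank unchanged?",g[225:255,90:125].max())
E
python3 leg.py .626 -.1595 .022 49.1
```

```text
deep seated top (array([ 0.51839022,  0.15736019, -4.55566245]), np.float64(0.08062892558451278))
shal (array([  0.62566669,  -0.15954176, -40.79345293]), np.float64(0.8364640819394304))
shal (array([  0.6258385 ,  -0.15982034, -41.05265111]), np.float64(0.8101104968512571))
sleeve/crank unchanged? 33
t 17.83 pos [ 0.6197 -0.1531  0.2539] yaw 48.93 tilt [ 0.001 -0.002] F [-0.5  0.1  0.5] open 1.000 gf 0.0 j [-24.  29.  78.  -0.  72. -73.]
 now-frame units [-0.169 -0.01   4.639] | turn az -0.0005 then units [-0.178 -0.014  4.639]
```

Emit:
{"name": "apply_moves", "arguments": {"plan": "-0.17 0 0.3 0 0 0;0 0 0.6 0 0 0;0 0 0.6 0 0 0;0 0 0.6 0 0 0;0 0 0.6 0 0 0;0 0 0.6 0 0 0;0 0 0.6 0 0 0;0 0 0.5 0 0 0;0 0 0.32 0 0 0;0 0 0 0 0 0"}}

```text
time_s: 18.67
position: [0.6218, -0.1519, 0.0144]
tcp_rot: [[-0.757, 0.653, -0.008], [0.653, 0.757, 0.004], [0.009, -0.002, -1.0]]
force: [0.4, -0.2, -0.5]
opening: 0.998
grasp_force: 0.0
```

Emit:
{"name": "apply_moves", "arguments": {"plan": "0 0 0 0 0 0;0 0 0 0 0 0;0 0 0 0 0 0"}}

```text
time_s: 18.92
position: [0.6264, -0.1543, 0.0203]
tcp_rot: [[-0.757, 0.653, 0.003], [0.653, 0.757, -0.001], [-0.003, 0.001, -1.0]]
force: [-0.4, 0.3, 0.2]
opening: 1.0
grasp_force: 0.0
```

```bash
python3 leg.py .626 -.159 .018 49.1
```

```text
t 18.92 pos [ 0.6264 -0.1543  0.0203] yaw 49.20 tilt [ 0.003  -0.0012] F [-0.4  0.3  0.2] open 1.000 gf 0.0 j [-24.  47.  87.   0.  46. -73.]
 now-frame units [-0.054 -0.076  0.047] | turn az 0.0003 then units [-0.055 -0.076  0.047]
```

Emit:
{"name": "apply_moves", "arguments": {"plan": "-0.055 -0.076 0.04 0 0 0;0 0 0 0 0 0;0 0 0 0 0 0;0 0 0 0 0 0"}}

```text
time_s: 19.25
position: [0.6249, -0.1591, 0.0171]
tcp_rot: [[-0.757, 0.654, 0.001], [0.654, 0.757, -0.0], [-0.001, 0.0, -1.0]]
force: [-0.4, 0.2, 0.3]
opening: 0.999
grasp_force: 0.0
```

Emit:
{"name": "apply_moves", "arguments": {"plan": "0 0 0 0 0 0;0 0 0 0 0 0;0 0 0 0 0 0;0 0 0 0 0 0;0 0 0 0 0 0;0 0 0 0 0 0;0 0 0 0 0 0;0 0 0 0 0 0;0 0 0 0 0 0;0 0 0 0 0 0", "gripper": -1}}

```text
time_s: 20.08
position: [0.6247, -0.1588, 0.0165]
tcp_rot: [[-0.757, 0.654, -0.0], [0.654, 0.757, 0.0], [0.0, -0.0, -1.0]]
force: [-0.2, -0.1, -0.5]
opening: 0.69
grasp_force: 30.0
```

```bash
python3 leg.py .626 -.159 .018 49.1
```

```text
t 20.08 pos [ 0.6247 -0.1588  0.0165] yaw 49.18 tilt [-0.0001  0.0001] F [-0.2 -0.1 -0.5] open 0.690 gf 30.0 j [-24.  47.  87.   0.  46. -73.]
 now-frame units [-0.022  0.013 -0.03 ] | turn az 0.0002 then units [-0.022  0.013 -0.03 ]
```

Emit:
{"name": "apply_moves", "arguments": {"plan": "0 0 -0.2 0 0 0;0 0 -0.4 0 0 0;0 0 -0.6 0 0 0;0 0 -0.6 0 0 0;0 0 -0.6 0 0 0;0 0 -0.6 0 0 0;0 0 -0.6 0 0 0;0 0 -0.6 0 0 0;0 0 -0.5 0 0 0;0 0 -0.2 0 0 0"}}

```text
time_s: 20.92
position: [0.6264, -0.1595, 0.2667]
tcp_rot: [[-0.757, 0.654, 0.007], [0.654, 0.757, -0.003], [-0.008, 0.002, -1.0]]
force: [0.4, -0.5, -0.8]
opening: 0.688
grasp_force: 30.0
```

Emit:
{"name": "apply_moves", "arguments": {"plan": "0 0 0 0 0 -0.0164;0 0 0 0 0 -0.0164;0 0 0 0 0 -0.0164;0 0 0 0 0 -0.0164;0 0 0 0 0 -0.0164;0 0 0 0 0 -0.0164;0 0 0 0 0 0"}}

```text
time_s: 21.5
position: [0.6239, -0.1585, 0.2605]
tcp_rot: [[-0.996, 0.092, -0.002], [0.092, 0.996, 0.001], [0.002, 0.001, -1.0]]
force: [0.2, 0.8, -2.0]
opening: 0.692
grasp_force: 30.0
```

Emit:
{"name": "apply_moves", "arguments": {"plan": "0.14 0.3 0 0 0 0;0.25 0.54 0 0 0 0;0.29 0.64 0 0 0 0;0.29 0.64 0 0 0 0;0.29 0.64 0 0 0 0;0.29 0.64 0 0 0 0;0.29 0.64 0 0 0 0;0.29 0.64 0 0 0 0;0.25 0.54 0 0 0 0;0.2 0.4 0 0 0 0"}}

```text
time_s: 22.33
position: [0.5201, 0.1361, 0.2613]
tcp_rot: [[-0.995, 0.095, -0.002], [0.095, 0.995, 0.001], [0.002, 0.001, -1.0]]
force: [-0.5, -0.5, -1.4]
opening: 0.686
grasp_force: 30.0
```

Emit:
{"name": "apply_moves", "arguments": {"plan": "0.15 0.3 0 0 0 0;0.06 0.16 0 0 0 0;0 0 0 0 0 0;0 0 0 0 0 0;0 0 0 0 0 0"}}

```text
time_s: 22.75
position: [0.5148, 0.1562, 0.2615]
tcp_rot: [[-0.995, 0.095, 0.0], [0.095, 0.995, -0.001], [-0.0, -0.0, -1.0]]
force: [0.9, -0.2, -0.8]
opening: 0.685
grasp_force: 30.0
```

```bash
python3 leg.py .5144 .1571 .1585 84.6
```

```text
t 22.75 pos [0.5148 0.1562 0.2615] yaw 84.54 tilt [ 0.0003 -0.0005] F [ 0.9 -0.2 -0.8] open 0.685 gf 30.0 j [  5.  21.  92.  -0.  67. -80.]
 now-frame units [0.011 0.018 2.06 ] | turn az -0.0002 then units [0.01  0.017 2.06 ]
```

Emit:
{"name": "apply_moves", "arguments": {"plan": "0 0.018 0.3 0 0 0;0 0 0.4 0 0 0;0 0 0.4 0 0 0;0 0 0.35 0 0 0;0 0 0.2 0 0 0;0 0 0.1 0 0 0;0 0 0 0 0 0;0 0 0 0 0 0;0 0 0 0 0 0;0 0 0 0 0 0"}}

```text
time_s: 23.58
position: [0.5154, 0.1579, 0.1751]
tcp_rot: [[-0.996, 0.094, 0.002], [0.094, 0.996, 0.0], [-0.002, 0.0, -1.0]]
force: [0.0, -0.2, -1.4]
opening: 0.687
grasp_force: 30.0
```

```bash
python3 leg.py .5144 .1571 .1585 84.6
```

```text
t 23.58 pos [0.5154 0.1579 0.1751] yaw 84.60 tilt [0.0023 0.0002] F [ 0.  -0.2 -1.4] open 0.687 gf 30.0 j [  5.  27.  97.  -0.  55. -79.]
 now-frame units [ 0.019 -0.017  0.332] | turn az 0.0000 then units [ 0.018 -0.017  0.332]
```

Emit:
{"name": "apply_moves", "arguments": {"plan": "0.01 -0.015 0.08 0 0 0;0 0 0.06 0 0 0;0 0 0.04 0 0 0;0 0 0 0 0 0"}}

```text
time_s: 23.92
position: [0.5135, 0.1571, 0.1646]
tcp_rot: [[-0.996, 0.094, -0.001], [0.094, 0.996, -0.0], [0.001, -0.0, -1.0]]
force: [-0.1, -0.1, -1.7]
opening: 0.686
grasp_force: 30.0
```

Emit:
{"name": "apply_moves", "arguments": {"plan": "0 0 0.03 0 0 0;0 0 0.03 0 0 0;0 0 0 0 0 0"}}

```text
time_s: 24.17
position: [0.5138, 0.1571, 0.1617]
tcp_rot: [[-0.996, 0.094, -0.001], [0.094, 0.996, -0.0], [0.001, -0.0, -1.0]]
force: [-0.1, -0.1, -2.0]
opening: 0.686
grasp_force: 30.0
```

Already in the notches (below 0.1665, no contact force).

Emit:
{"name": "apply_moves", "arguments": {"plan": "0 0 0.03 0 0 0;0 0 0.02 0 0 0;0 0 0 0 0 0"}}

```text
time_s: 24.42
position: [0.5138, 0.1571, 0.1593]
tcp_rot: [[-0.996, 0.094, -0.0], [0.094, 0.996, -0.0], [0.0, -0.0, -1.0]]
force: [-0.0, 0.3, -1.6]
opening: 0.686
grasp_force: 30.0
```

Emit:
{"name": "apply_moves", "arguments": {"plan": "0 0 0.02 0 0 0;0 0 0 0 0 0"}}

```text
time_s: 24.58
position: [0.5141, 0.1571, 0.1585]
tcp_rot: [[-0.996, 0.094, 0.0], [0.094, 0.996, -0.0], [-0.0, 0.0, -1.0]]
force: [0.5, 1.2, -1.3]
opening: 0.685
grasp_force: 30.0
```

Emit:
{"name": "apply_moves", "arguments": {"plan": "0 0 0.03 0 0 0;0 0 0 0 0 0"}}

```text
time_s: 24.75
position: [0.5141, 0.1571, 0.1584]
tcp_rot: [[-0.996, 0.094, 0.001], [0.094, 0.996, -0.0], [-0.001, -0.0, -1.0]]
force: [-1.5, 0.6, 8.3]
opening: 0.687
grasp_force: 30.0
```

Emit:
{"name": "apply_moves", "arguments": {"plan": "0 0 0 0 0 0;0 0 0 0 0 0;0 0 0 0 0 0;0 0 0 0 0 0;0 0 -0.3 0 0 0;0 0 -0.5 0 0 0;0 0 -0.5 0 0 0;0 0 -0.5 0 0 0;0 0 -0.5 0 0 0;0 0 -0.4 0 0 0", "gripper": 1}}

```text
time_s: 25.58
position: [0.5143, 0.1572, 0.2938]
tcp_rot: [[-0.996, 0.094, 0.002], [0.094, 0.996, 0.0], [-0.002, 0.0, -1.0]]
force: [-0.2, 0.3, 0.6]
opening: 1.001
grasp_force: 0.0
```

Emit:
{"name": "apply_moves", "arguments": {"plan": "0.19 0.6 0 0 0 0;0.2 0.7 0 0 0 0;0.2 0.7 0 0 0 0;0.2 0.6 0 0 0 0;0.1 0.42 0 0 0 0;0 0 0 0 0 0.0192;0 0 0 0 0 0.0192;0 0 0 0 0 0.0192;0 0 0 0 0 0.0192;0 0 0 0 0 0.0192"}}

```text
time_s: 26.42
position: [0.4836, 0.3118, 0.2916]
tcp_rot: [[-0.763, 0.646, -0.001], [0.646, 0.763, -0.0], [0.0, -0.001, -1.0]]
force: [0.2, -0.5, -0.7]
opening: 1.003
grasp_force: 0.0
```

Emit:
{"name": "apply_moves", "arguments": {"plan": "0 0 0 0 0 0.0192;0 0 0 0 0 0.0192;0 0 0 0 0 0.0192;0 0 0 0 0 0.0192;0 0 0 0 0 0.0192;0 0 0 0 0 0.0192;0 0 0 0 0 0.0192;0 0 0 0 0 0.0192;0 0 0 0 0 0"}}

```text
time_s: 27.17
position: [0.4837, 0.3116, 0.2917]
tcp_rot: [[0.094, 0.996, -0.001], [0.996, -0.094, -0.0], [-0.0, -0.001, -1.0]]
force: [0.2, 0.2, -0.2]
opening: 1.001
grasp_force: 0.0
```

```bash
python3 leg.py .484 .3117 .106 -5.2; python3 - <<'E' 2>/dev/null
from m import *
t,s=look(3)
for a in((9,7.5),(7,5)): print("shal seated",fit(t,"top",bin_polys(.2,*a),[.5155,.157,-5.3]),fit(s,"scene",bin_polys(.2,*a),[.5155,.157,-5.3]))
v=[]
for n,im in(("top",t),("scene",s)):
    c=w2pix(n,[[.515,.157,.17]])[0]; v.append(crop(im,c[0],c[1],32,399))
cv2.imwrite("pics/v3.png",np.hstack(v))
E
```

```text
t 27.17 pos [0.4837 0.3116 0.2917] yaw -5.37 tilt [-0.0005 -0.0002] F [ 0.2  0.2 -0.2] open 1.001 gf 0.0 j [22. 22. 84.  0. 73. 27.]
 now-frame units [3.000e-03 7.000e-03 3.714e+00] | turn az -0.0005 then units [2.000e-03 5.000e-03 3.714e+00]
shal seated (array([ 0.51736078,  0.15663345, -3.53921509]), np.float64(0.3451722484101735)) (array([ 0.51527984,  0.15306571, -3.43982023]), np.float64(0.6861230905648446))
shal seated (array([ 0.51788101,  0.15650135, -3.58969043]), np.float64(0.3370602547436391)) (array([ 0.51545142,  0.15321569, -3.60283113]), np.float64(0.6770787767690771))
```

View pics/v3.png

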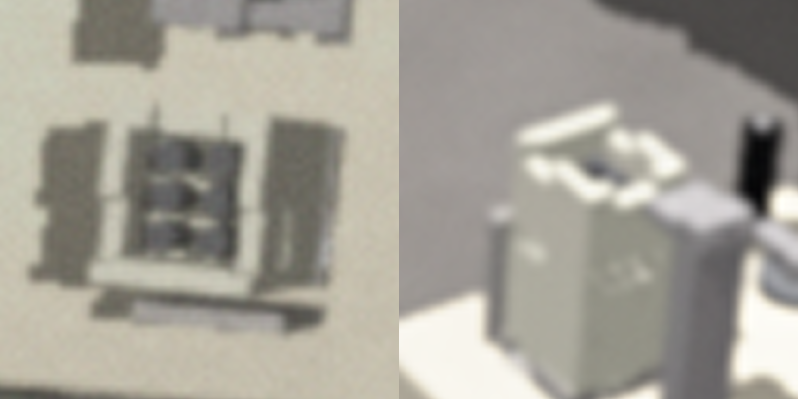

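The picture shows the shallow bin square on the deep bin: seam closed in the scene crop near (530,250), rim at (605,165), and the stack is upright. Now the sleeve grip.

Emit:
{"name": "apply_moves", "arguments": {"plan": "0 0 0.3 0 0 0;0 0 0.55 0 0 0;0 0 0.55 0 0 0;0 0 0.55 0 0 0;0 0 0.55 0 0 0;0 0 0.5 0 0 0;0 0 0.4 0 0 0;0 0 0.25 0 0 0;0 0 0.06 0 0 0;0 0 0 0 0 0"}}

```text
time_s: 28.1
position: [0.4833, 0.3114, 0.1055]
tcp_rot: [[0.09, 0.996, -0.002], [0.996, -0.09, -0.001], [-0.001, -0.002, -1.0]]
force: [0.2, 0.3, -0.3]
opening: 1.004
grasp_force: 0.0
```

Emit:
{"name": "apply_moves", "arguments": {"plan": "0 0 0 0 0 0;0 0 0 0 0 0;0 0 0 0 0 0;0 0 0 0 0 0;0 0 0 0 0 0;0 0 0 0 0 0;0 0 0 0 0 0;0 0 0 0 0 0;0 0 0 0 0 0;0 0 0 0 0 0", "gripper": -1}}

```text
time_s: 28.93
position: [0.4838, 0.3116, 0.1065]
tcp_rot: [[0.091, 0.996, -0.0], [0.996, -0.091, -0.0], [-0.0, -0.0, -1.0]]
force: [0.1, -0.4, -0.4]
opening: 0.326
grasp_force: 0.0
```

```bash
python3 leg.py .5294 .3114 .106 -5.3; python3 - <<'E' 2>/dev/null
from m import *
t,s=look(4)
p=bot.read_state()["position"]
for N in(1,):
  print(cv2.cvtColor(s,cv2.COLOR_BGR2GRAY).shape)
E
```

```text
t 28.93 pos [0.4838 0.3116 0.1065] yaw -5.24 tilt [-0.0001 -0.0001] F [ 0.1 -0.4 -0.4] open 0.326 gf 0.0 j [22. 35. 95. -0. 49. 27.]
 now-frame units [0.079 0.908 0.01 ] | turn az 0.0002 then units [0.079 0.908 0.01 ]
(384, 512)
```

Emit:
{"name": "apply_moves", "arguments": {"plan": "0 0 0 0 0 0;0 0 0 0 0 0;0 0 0 0 0 0;0 0 0 0 0 0;0 0 0 0 0 0"}}

```text
time_s: 29.45
position: [0.4829, 0.3116, 0.1064]
tcp_rot: [[0.092, 0.996, -0.002], [0.996, -0.092, -0.0], [-0.001, -0.002, -1.0]]
force: [-4.8, 1.1, 1.8]
opening: 0.271
grasp_force: 30.0
```

```bash
python3 leg.py .5294 .3114 .106 -5.3; python3 - <<'E'
import numpy as np
th=np.linspace(.087,6.32,42); P=np.c_[-np.sin(th),-np.cos(th)]*.9  # tool x, tool y units
D=np.round(np.diff(np.round(P,2),axis=0),2)
for i in range(0,41,10): print(";".join("%g %g 0 0 0 0"%tuple(r) for r in D[i:i+10]))
E
```

```text
t 29.45 pos [0.4829 0.3116 0.1064] yaw -5.25 tilt [-0.002  -0.0003] F [-4.8  1.1  1.8] open 0.271 gf 30.0 j [22. 35. 95.  0. 50. 27.]
 now-frame units [0.082 0.927 0.007] | turn az 0.0001 then units [0.083 0.927 0.009]
-0.13 0.03 0 0 0 0;-0.13 0.04 0 0 0 0;-0.13 0.06 0 0 0 0;-0.11 0.08 0 0 0 0;-0.09 0.09 0 0 0 0;-0.09 0.11 0 0 0 0;-0.06 0.12 0 0 0 0;-0.05 0.13 0 0 0 0;-0.02 0.14 0 0 0 0;-0.01 0.13 0 0 0 0
0.02 0.14 0 0 0 0;0.03 0.13 0 0 0 0;0.06 0.13 0 0 0 0;0.07 0.11 0 0 0 0;0.09 0.1 0 0 0 0;0.11 0.09 0 0 0 0;0.11 0.07 0 0 0 0;0.13 0.05 0 0 0 0;0.13 0.04 0 0 0 0;0.14 0.01 0 0 0 0
0.13 -0.01 0 0 0 0;0.14 -0.03 0 0 0 0;0.12 -0.05 0 0 0 0;0.12 -0.06 0 0 0 0;0.11 -0.09 0 0 0 0;0.09 -0.1 0 0 0 0;0.08 -0.11 0 0 0 0;0.06 -0.13 0 0 0 0;0.04 -0.13 0 0 0 0;0.02 -0.13 0 0 0 0
0 -0.14 0 0 0 0;-0.03 -0.13 0 0 0 0;-0.04 -0.13 0 0 0 0;-0.06 -0.13 0 0 0 0;-0.08 -0.11 0 0 0 0;-0.09 -0.09 0 0 0 0;-0.11 -0.09 0 0 0 0;-0.12 -0.06 0 0 0 0;-0.13 -0.05 0 0 0 0;-0.14 -0.02 0 0 0 0
-0.13 -0.01 0 0 0 0
```

Emit:
{"name": "apply_moves", "arguments": {"plan": "-0.13 0.03 0 0 0 0;-0.13 0.04 0 0 0 0;-0.13 0.06 0 0 0 0;-0.11 0.08 0 0 0 0;-0.09 0.09 0 0 0 0;-0.09 0.11 0 0 0 0;-0.06 0.12 0 0 0 0;-0.05 0.13 0 0 0 0;-0.02 0.14 0 0 0 0;-0.01 0.13 0 0 0 0"}}

```text
time_s: 30.28
position: [0.5263, 0.2653, 0.1065]
tcp_rot: [[0.091, 0.996, -0.001], [0.996, -0.091, -0.002], [-0.002, -0.001, -1.0]]
force: [-3.4, -1.1, 3.2]
opening: 0.266
grasp_force: 30.0
```

```bash
python3 leg.py .5294 .3114 .106 -5.3
```

```text
t 30.28 pos [0.5263 0.2653 0.1065] yaw -5.24 tilt [-0.0015 -0.0018] F [-3.4 -1.1  3.2] open 0.266 gf 30.0 j [16. 36. 93. -0. 51. 21.]
 now-frame units [ 0.923 -0.022  0.007] | turn az 0.0002 then units [ 0.923 -0.023  0.009]
```

Emit:
{"name": "apply_moves", "arguments": {"plan": "0.02 0.14 0 0 0 0;0.03 0.13 0 0 0 0;0.06 0.13 0 0 0 0;0.07 0.11 0 0 0 0;0.09 0.1 0 0 0 0;0.11 0.09 0 0 0 0;0.11 0.07 0 0 0 0;0.13 0.05 0 0 0 0;0.13 0.04 0 0 0 0;0.14 0.01 0 0 0 0"}}

```text
time_s: 31.12
position: [0.5729, 0.3074, 0.1064]
tcp_rot: [[0.091, 0.996, -0.003], [0.996, -0.091, -0.001], [-0.001, -0.002, -1.0]]
force: [-6.5, -3.3, 4.4]
opening: 0.267
grasp_force: 30.0
```

Emit:
{"name": "apply_moves", "arguments": {"plan": "0.13 -0.01 0 0 0 0;0.14 -0.03 0 0 0 0;0.12 -0.05 0 0 0 0;0.12 -0.06 0 0 0 0;0.11 -0.09 0 0 0 0;0.09 -0.1 0 0 0 0;0.08 -0.11 0 0 0 0;0.06 -0.13 0 0 0 0;0.04 -0.13 0 0 0 0;0.02 -0.13 0 0 0 0"}}

```text
time_s: 31.95
position: [0.5376, 0.3545, 0.1065]
tcp_rot: [[0.09, 0.996, 0.003], [0.996, -0.09, -0.004], [-0.004, 0.003, -1.0]]
force: [0.6, -8.9, 1.1]
opening: 0.271
grasp_force: 30.0
```

```bash
python3 leg.py .5294 .3114 .106 -5.3
```

```text
t 31.95 pos [0.5376 0.3545 0.1065] yaw -5.14 tilt [ 0.0031 -0.004 ] F [ 0.6 -8.9  1.1] open 0.271 gf 30.0 j [24. 40. 85. -0. 56. 29.]
 now-frame units [-0.873 -0.085  0.012] | turn az 0.0004 then units [-0.873 -0.083  0.009]
```

Emit:
{"name": "apply_moves", "arguments": {"plan": "0 -0.14 0 0 0 0;-0.03 -0.13 0 0 0 0;-0.04 -0.13 0 0 0 0;-0.06 -0.13 0 0 0 0;-0.08 -0.11 0 0 0 0;-0.09 -0.09 0 0 0 0;-0.11 -0.09 0 0 0 0;-0.12 -0.06 0 0 0 0;-0.13 -0.05 0 0 0 0;-0.14 -0.02 0 0 0 0"}}

```text
time_s: 32.78
position: [0.484, 0.3207, 0.1065]
tcp_rot: [[0.092, 0.996, -0.001], [0.996, -0.092, 0.001], [0.001, -0.001, -1.0]]
force: [-0.0, 3.1, -3.2]
opening: 0.264
grasp_force: 30.0
```

Emit:
{"name": "apply_moves", "arguments": {"plan": "-0.11 -0.01 0 0 0 0;0 0 0 0 0 0;0 0 0 0 0 0"}}

```text
time_s: 33.03
position: [0.483, 0.3142, 0.1065]
tcp_rot: [[0.092, 0.996, -0.003], [0.996, -0.092, -0.001], [-0.002, -0.003, -1.0]]
force: [-1.5, 0.7, -1.5]
opening: 0.265
grasp_force: 30.0
```

```bash
python3 leg.py .529 .3105 .106 -5.3
```

```text
t 33.03 pos [0.483  0.3142 0.1065] yaw -5.27 tilt [-0.0027 -0.0013] F [-1.5  0.7 -1.5] open 0.265 gf 30.0 j [22. 36. 95. -0. 50. 27.]
 now-frame units [0.01  0.923 0.008] | turn az 0.0001 then units [0.01  0.923 0.01 ]
```

Emit:
{"name": "apply_moves", "arguments": {"plan": "-0.05 0 0 0 0 0;-0.03 0 0 0 0 0;0 0 0 0 0 0;0 0 0 0 0 0"}}

```text
time_s: 33.37
position: [0.4831, 0.3139, 0.1065]
tcp_rot: [[0.093, 0.996, -0.001], [0.996, -0.093, 0.005], [0.005, -0.001, -1.0]]
force: [-2.1, 10.5, -3.3]
opening: 0.268
grasp_force: 30.0
```

Emit:
{"name": "apply_moves", "arguments": {"plan": "-0.03 0 0 0 0 0;0 0 0 0 0 0;0 0 0 0 0 0"}}

```text
time_s: 33.62
position: [0.483, 0.3138, 0.1066]
tcp_rot: [[0.094, 0.996, -0.0], [0.996, -0.094, 0.007], [0.007, -0.001, -1.0]]
force: [-2.1, 13.8, -5.0]
opening: 0.267
grasp_force: 30.0
```

Emit:
{"name": "apply_moves", "arguments": {"plan": "0.05 0 0 0 0 0;0 0 0 0 0 0"}}

```text
time_s: 33.78
position: [0.483, 0.314, 0.1065]
tcp_rot: [[0.092, 0.996, -0.001], [0.996, -0.092, 0.002], [0.002, -0.002, -1.0]]
force: [-2.2, 7.5, -2.6]
opening: 0.269
grasp_force: 30.0
```

Emit:
{"name": "apply_moves", "arguments": {"plan": "0 0 0 0 0 0;0 0 0 0 0 0;0 0 0 0 0 0;0 0 0 0 0 0;0 0 0 0 0 0;0 0 -0.2 0 0 0;0 0 -0.5 0 0 0;0 0 -0.6 0 0 0;0 0 -0.6 0 0 0;0 0 -0.6 0 0 0", "gripper": 1}}

```text
time_s: 34.62
position: [0.4837, 0.3118, 0.2336]
tcp_rot: [[0.092, 0.996, 0.0], [0.996, -0.092, -0.0], [-0.0, 0.0, -1.0]]
force: [-0.0, 1.0, 0.3]
opening: 0.937
grasp_force: 0.0
```

Emit:
{"name": "apply_moves", "arguments": {"plan": "0.5 0 -0.5 0 0 0;0.6 0 0 0 0 0;0.6 0 0 0 0 0;0.6 0 0 0 0 0;0.5 0 0 0 0 0;0.2 0 0 0 0 0;0 0 0 0 0 0;0 0 0 0 0 0"}}

```text
time_s: 35.28
position: [0.4973, 0.4608, 0.2565]
tcp_rot: [[0.091, 0.996, -0.001], [0.996, -0.091, -0.002], [-0.002, -0.0, -1.0]]
force: [-0.5, -0.6, -0.3]
opening: 1.0
grasp_force: 0.0
```

```bash
python3 leg.py .5294 .3114 .106 -5.3; python3 - <<'E' 2>/dev/null
from m import *
t,s=look(5)
cv2.imwrite("pics/v5.png",np.hstack([crop(t,170,213,50,399),crop(s,312,160,50,399)]))
t0=np.load("t0.npy"); g=(cv2.absdiff(t,t0).max(2)>40).astype(np.uint8)
n,_,st,c=cv2.connectedComponentsWithStats(cv2.morphologyEx(g,cv2.MORPH_OPEN,np.ones((3,3))))
for i in range(1,n): print(st[i],c[i].round())
E
```

```text
t 35.28 pos [0.4973 0.4608 0.2565] yaw -5.21 tilt [-0.0006 -0.0015] F [-0.5 -0.6 -0.3] open 1.000 gf 0.0 j [33. 33. 72. -0. 76. 39.]
 now-frame units [-2.912  0.913  3.014] | turn az 0.0002 then units [-2.916  0.916  3.01 ]
[264 169  41  34 438] [283. 188.]
[275 173   6   5  20] [278. 175.]
[141 179  24  22 314] [153. 190.]
[169 180  13  14 164] [175. 187.]
[271 180   4   4  14] [272. 182.]
[  0 187  21  55 478] [  6. 207.]
[ 134  198   51   42 1277] [159. 218.]
[327 227  10   6  46] [332. 230.]
[350 226  15  27 145] [358. 238.]
[338 228  11   7  50] [343. 231.]
[170 238   3   3   9] [171. 239.]
[   0  253   27  112 1456] [  8. 316.]
[352 252   3   3   9] [353. 253.]
[347 254   3   3   9] [348. 255.]
[  0 367   3   4  11] [  1. 369.]
[  0 370   8  11  50] [  3. 374.]
[ 12 374  15  10  70] [ 18. 380.]
[176 376  20   8 111] [185. 380.]
[  6 380   4   3  12] [  8. 381.]
[  0 382   2   2   4] [  0. 382.]
```

View pics/v5.png

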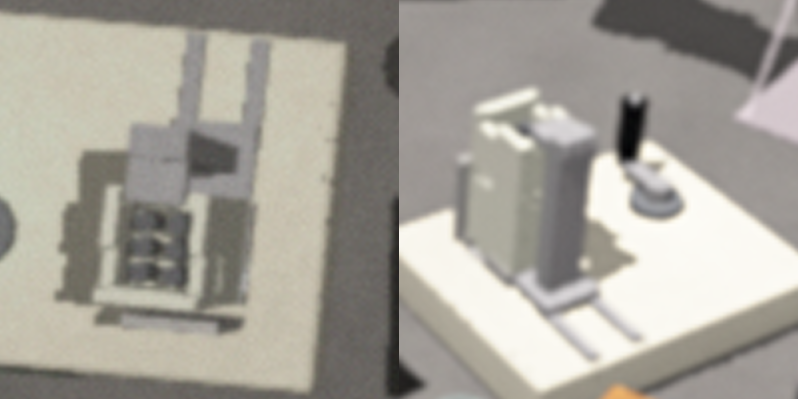

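The hook is in over the notched end of the stack (left crop, tip near (160,200)), the bins are square and the gripper is clear. The bystanders are unchanged in the difference check. Handing in.

```bash
python3 -c "
from rig import bot
print(bot.hand_in())"
```

```text
the job is handed in; nothing more can be done
None
```

The job is handed in at 35 s of the 72 s allowed: both bins are seated in the dock, the crank is turned to its stop with the hook in over the stack, and the gripper is clear; no verdict came back.

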